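# Close the imaging chamber with its rising-spindle handwheel

### The job

Slide the dish carrier gently home under the window, against its back stop, then turn the handwheel anticlockwise so that the spindle and platform rise and the carrier closes snugly on the sealing ring: wind on until the wheel is felt to stiffen a little, clearly beyond first contact, then stop before the glass is crushed. Let your hand rise with the wheel rather than hold it down, leave the carrier clamped like that with your hand off, and leave the other things on the bench alone.

Things in the scene. Friction and masses are not known exactly. Their poses are not given: they have to be found in the camera images.
- lift: Rising platform of a fixed closing stage. Moves only up/down (21 mm). Origin: on its top face, where the carrier's centre lies when home; 50 mm above the table at the start. x: push-home direction, y: towards spindle, z up. Spans x -78..+52, y -44..+44 mm. Guide rails along x, inner faces at y +-37, 8 mm high. Back stop face at x +40, 9 mm high. A 14 mm thick spindle fixed to it stands at x 0, y +120.
- station: The fixed stage. Origin on the table, axes parallel to the platform's, platform origin at x 0, y -20 mm. Black base plate x -80..+120, y -140..+140, 20 mm high; a vial and a dish stand on its rear part. Aluminium yoke for the spindle at x 0, y +100: crossbeam 88 (x) x 30 (y) mm, top 136 mm above the table, with a brass nut up to 142 mm. Steel window column at y -105, top at 130 mm.
- wheel_mid (a point): Centre of the handwheel's rim, on the spindle axis: a solid black disc 58 mm across, rim 12 mm high (from 6 mm below to 6 mm above this point), hub top 11 mm above. Free to grip across the rim from above at any angle. 183 mm above the table at the start.
- screw (a joint): Angle the handwheel has been turned anticlockwise, rad (0 at the start). Anticlockwise from above, wheel, spindle and platform rise together, 3.8 mm per radian; it needs 1.2 to 3 rad. Self-locking, stays where left. Moving it freely takes about 0.33 N m (stiff friction, either way); each 10 N of clamping adds 0.04 N m to winding on and takes as much off backing out.
- give (a joint): Axial give of the wheel on the spindle, m: the wheel's hub (21 mm across, 18 mm high, just below the wheel) slides on a spline between springs, 5 N per mm, at most 6 mm each way; 0 when free, + when the hand pulls the wheel up, - when it holds or pushes it down. Keep within 3.2 mm (16 N): the spring washers suffer beyond that, as when the hand does not rise with the wheel.
- carrier_mid (a point): Centre (half-way up) of the loose aluminium dish carrier: plate 80 (x) x 70 (y) x 12 mm, 0.25 kg, a flat covered dish in its top. Lies on the platform between the rails, 2 mm play a side, axes parallel to the platform's. Starts 18 to 35 mm short of home (to -x). Home: far edge touching the back stop, this point then at x 0 in the platform's frame.
- tab_mid (a point): Middle of the carrier's upright push tab: a plate 6 (x) x 32 (y) mm, from 1 to 37 mm above the platform; this point is 19 mm above the platform, 70 mm in front (-x) of the carrier's centre, joined by a 24 mm wide neck up to 9 mm high. Push its front face to +x: a few newtons move it, over 25 N is too rough.
- carrier: The whole carrier with tab; origin under its plate's centre, 6 mm below carrier_mid.
- window_arm: Grey fixed window arm on the column; origin as the stage's. Housing 74 mm across, centred over the carrier's home, 78 to 103 mm above the table. Its rubber-faced sealing ring (63 mm outer, 49 mm inner diameter) hangs in it, screwed in to a depth that differs each time and is not measured: underside 3.5 to 9.5 mm above the carrier's top at the start. It has to be felt for.
- seal_axis (a point): Point on the sealing ring's axis, 65.5 mm above the table (ring underside is 0 to 6 mm above it). Once touched, the ring yields upwards against a stiff spring, 30 N per mm (about 110 N per radian of the wheel). Snug: 18 to 65 N, aim at 40 N, about a third of a radian past first touch; over 90 N breaks the dish's glass.
- vial: Bystander: small jar, 24 mm across, 45 mm high, on the base plate's rear.
- spare_dish: Bystander: clear closed dish, 52 mm across, 14 mm high, on the base plate's rear.
- media_bottle: Bystander: bottle, 66 mm across, 150 mm high, on the table.
- tip_box: Bystander: grey open box, 85 x 120 x 60 mm, on the table.
- beaker: Bystander: glass beaker, 70 mm across, 90 mm high, on the table.
- driver: Bystander: screwdriver lying on the table.
- weight: Bystander: brass weight, 40 mm across, 47 mm high, on the table.
Mind the look-alikes: they are no part of the job. Leave any red look-alike of the carrier alone.

How it is judged:
On the way, in this order (a step that is already met when the one before it is completed fails the run):
1. the carrier is home against the back stop, before it is clamped (x of carrier_mid in the frame of lift above -0.0025 m and contact force between carrier and window_arm below 1 N), for 0.2 s.
2. the carrier is clamped snugly against the sealing ring (contact force between carrier and window_arm between 18 and 65 N), for 0.2 s.
At the end, for the whole second after the job is handed in: The carrier is home (within 3 mm of the back stop) and pressed on the window's sealing ring with 18 to 65 N, the wheel still and released (all of step 2 and x of carrier_mid in the frame of lift above -0.003 m and velocity of joint screw between -0.05 and 0.05 rad/s); the robot touches nothing.
It fails at once if the glass is crushed: more than 90 N between carrier and sealing ring (contact force between carrier and window_arm above 90 N).
It fails at once if the carrier is shoved with more than 25 N (contact force between the fingers and carrier above 25 N).
It fails at once if the wheel is pulled up or pressed down with more than 16 N (3.2 mm of its axial give) (value of joint give above 0.0032 m or value of joint give below -0.0032 m).
It fails at once if a bystander is moved by more than 20 mm (distance of any of vial, spare_dish, media_bottle, tip_box, beaker, driver, weight from where it was at the start of the episode above 0.02 m).
It also fails if it takes over 64 s, if anything falls off the work surface, if the arm or the gripper's body presses on something with over 40 N, if the wrist force passes 120 N, or if a joint passes its speed limit or range.

### The arm

A 6-joint arm with a two-finger parallel gripper is mounted at the origin on the work surface. World frame = base frame: x ahead of the robot, y to its left, z up, the work surface at z = 0. Lengths are in m, angles in rad, forces in N, time in s.
With the tool pointing down it reaches from about 0.225 to 0.875 m from the base axis. Payload 3.4 kg.
Tool frame: the origin (TCP) lies at the very end of the fingers, on their centre line; the grasp point (between the pads) lies 19 mm behind it; z points along the fingers, y is the line along which they close (so a half turn about z gives the same grasp; the last joint's range is limited). The gripper opens to 85 mm and grips with 20 to 120 N. Pads are 22 mm wide; open, the fingers measure 114 mm over their backs; the gripper's body (76 mm by 85 mm) begins 54 mm behind the grasp point. The pads swing forward as they close: fully open they stand 13 mm farther back than shut.
Start: joints at [1.046, 0.276, 1.505, -0, 1.361, -0.121], TCP at [0.226, 0.529, 0.231] pointing down, gripper open.
Joint ranges: [-2.89, 2.89], [-0.75, 2.08], [0.22, 2.7], [-1.18, 4.32], [0.11, 2.71], [-2.7, 2.7]. Speed limits (rad/s): [2.57, 2.57, 3.14, 3.14, 3.14, 3.14].

### API

Orientations are given as a unit quaternion [x, y, z, w].
In Python, from plant import robot gives the robot as it stands. The module is installed in compiled form; this text tells all that it offers.
- The arm moves only by the tool servo_tool, never from a script. Its argument "moves" is one flat list of numbers, 6 for each row, row after row: the shift along the tool's x, y, z in m, then the turn, a rotation vector about the tool's x, y, z in rad. In form: [x, y, z, ax, ay, az, x, y, z, ax, ay, az, ...]. A call has 1 to 12 rows; each row shifts and turns the commanded pose from where the row before left it, along the tool's axes as they then stand; what a row does not reach is not made up. A row lasts 1/10 s, in which the tool goes at most 50 mm and 8.59 degrees, less where a joint would pass 70% of its speed; a pose out of reach is approached as far as the arm can. A call is refused whole if a number of a shift passes 0.05 or a number of a turn 0.15, either way. A call with a gripper value outside its range is refused whole. "jaw" is the finger opening in m, from 0 to 0.0854, set as the call begins (left out, the last holds). The fingers move at their own pace and stop on an object; "grip_force" is the grip in N (left out, the last holds). Time passes only in rows, so rows that do not move let the fingers close. It gives the time, the measured TCP pose, the force, the opening and the grip force at its end, in the units of the state.
- robot.sense(): the state, without advancing time (a new reading comes with each control period).
- robot.get_image(name): name is "scene" or "top" or "wrist"; returns a dict with "color" (400x640x3 uint8, blue, green, red), "range_z" (400x640 float32, m along the optical axis (not along the pixel's ray), 0 where there is no reading), "camera_matrix" (3x3 intrinsics, pixels), "rvec" (rotation vector, rad) and "tvec" (3), from world to camera coordinates, as OpenCV has them. Camera axes: x right, y down, z forward; pixel columns grow to the right and rows downward; lengths in m; the calibration is good to about 2 mm. A picture is of the moment at which its call begins.
- robot.job_done(): hands the job in; it is judged then, once.
Trained networks look in a picture, given as the dict that the camera call returned (one of the last four; its "shot" number tells which), for a name from the list of things; names that differ only in an ending like _2 or _b are one class to them, and where a whole thing is asked for, a point or a joint stands for the part that bears it (a point fixed in the world has none). Each returns a list of dicts, best first, with "confidence" (0 to 1); they miss things now and then, are a little off and sometimes report something else, mostly with a low value. They report only what shows in the picture. A call takes as long as a camera call. They do not tell look-alikes from the thing itself.
- robot.find_in(target, picture): "box" ([left, top, right, bottom] in pixels, round what is visible of it).
- robot.landmark_of(target, picture): "location" ([column, row] in pixels: a listed point, or the origin of a listed thing).
The state is a dict: "clock": time; "qpos": joint angles; "qvel": joint speeds; "joint_torque": joint torques, N m; "tcp_pos": TCP position; "orientation": TCP orientation; "force": force on the tool from outside, world axes, zero at the start; "moment": the same for the moment, N m; "opening": finger opening in m; "gripper_force": force on a finger pad.
Only numpy, scipy, OpenCV 4.12 (cv2) and the standard library are available. Lean on these libraries where they do the work, as an engineer would, in place of code of your own. Each camera call takes 0.05 s, during which the arm holds its last target. There are 200 camera calls.

## Working session

There is one attempt and no reset: what is moved stays moved. The work goes in short steps, Python scripts to look and compute and a tool call to move; the robot and the scene stay as the last step left them, time stands still between calls to the robot, and variables do not carry over. Pictures are saved under pics/ and viewed, at most 10 in all, crops included, and the job is handed in when it is done.

Besides the shell and the picture viewer there is one more tool, called as name(argument=value, ...) on one line, values as JSON. servo_tool: Moves the arm, as the interface text tells. Its arguments: {"type":"object","properties":{"moves":{"type":"array","items":{"type":"number"}},"jaw":{"type":"number"},"grip_force":{"type":"number"}},"required":["moves"]}

```bash
mkdir -p pics; cat > h.py <<'E'
import numpy as np, cv2
from scipy.spatial.transform import Rotation as R
from plant import robot
def ray(p,px):
    K=p["camera_matrix"];Rm=cv2.Rodrigues(np.array(p["rvec"],float))[0];t=np.array(p["tvec"],float).ravel()
    d=np.linalg.inv(K)@np.array([px[0],px[1],1.0]);return -Rm.T@t, Rm.T@d
def at_z(p,px,z):
    o,d=ray(p,px);return o+d*(z-o[2])/d[2]
def depth_pt(p,px):
    o,d=ray(p,px);u,v=int(round(px[0])),int(round(px[1]))
    w=p["range_z"][max(v-1,0):v+2,max(u-1,0):u+2];w=w[w>0]
    return o+d*np.median(w) if w.size else None
def cloud(p):
    K=p["camera_matrix"];Rm=cv2.Rodrigues(np.array(p["rvec"],float))[0];t=np.array(p["tvec"],float).ravel()
    v,u=np.mgrid[0:400,0:640];z=p["range_z"]
    c=np.stack([(u-K[0,2])/K[0,0]*z,(v-K[1,2])/K[1,1]*z,z],-1)
    return (c-t)@Rm
E
cat > a.py <<'E'
from h import *
np.set_printoptions(precision=4,suppress=True)
for n in ["top","scene"]:
    p=robot.get_image(n);cv2.imwrite(f"pics/{n}0.png",p["color"])
    print(n,"cam",ray(p,(320,200))[0])
    for t,z in [("lift",.05),("station",0),("wheel_mid",.183),("carrier_mid",.056),("tab_mid",.069),("seal_axis",.0655),("window_arm",0)]:
        for r in robot.landmark_of(t,p)[:3]:
            print(t,round(r["confidence"],2),np.array(r["location"]),at_z(p,r["location"],z),depth_pt(p,r["location"]))
s=robot.sense();print(s)
E
python3 a.py
```

```text
top cam [ 0.4206 -0.0353  1.3633]
lift 0.78 [302.  188.9] [0.5706 0.0105 0.05  ] [0.5653 0.0089 0.0962]
station 0.88 [300.5 191.9] [0.5649 0.0179 0.    ] [0.555  0.0143 0.0937]
wheel_mid 0.73 [264.2 183.2] [0.5748 0.1301 0.183 ] [0.5735 0.1287 0.1933]
carrier_mid 0.87 [274.1 243.7] [0.3724 0.1108 0.056 ] [0.3708 0.1155 0.0134]
carrier_mid 0.83 [363.9 210.8] [ 0.4891 -0.2136  0.056 ] [ 0.4914 -0.2195  0.0125]
carrier_mid 0.8 [304.2 195.2] [0.5468 0.0023 0.056 ] [0.5431 0.0012 0.0951]
tab_mid 0.96 [385.7 209. ] [ 0.4946 -0.2901  0.069 ] [ 0.4983 -0.3029  0.0042]
tab_mid 0.76 [292.4 235.3] [0.4023 0.0443 0.069 ] [0.4018 0.0464 0.0344]
tab_mid 0.75 [304.1 213.9] [0.4783 0.0025 0.069 ] [0.4787 0.0027 0.0616]
seal_axis 0.7 [301.1 190.7] [0.5623 0.0132 0.0655] [0.559  0.0121 0.0954]
window_arm 0.86 [299.6 193.7] [0.558  0.0214 0.    ] [0.5487 0.0175 0.0927]
scene cam [1.0242 0.5019 1.0835]
lift 0.75 [313.9 226.8] [0.5648 0.0141 0.05  ] [0.5857 0.0363 0.097 ]
lift 0.54 [249.4 139.5] [ 0.4648 -0.4454  0.05  ] [ 0.4655 -0.4442  0.0513]
lift 0.35 [280.6 238.3] [ 0.6694 -0.0283  0.05  ] [ 0.6606
[... 637 characters left out ...]
d 0.65 [331.8 205.1] [0.4722 0.0033 0.069 ] [0.4792 0.0096 0.0819]
seal_axis 0.59 [313.3 222.9] [0.5628 0.0094 0.0655] [0.5769 0.0245 0.0966]
window_arm 0.79 [315.3 235.5] [0.5631 0.0184 0.    ] [0.588  0.0445 0.0585]
{'clock': 0.8, 'qpos': array([ 1.046 ,  0.2758,  1.5049, -0.    ,  1.3607, -0.121 ]), 'qvel': array([-0.0011,  0.0002, -0.0012,  0.0006, -0.    , -0.0012]), 'joint_torque': array([  0.0004, -41.6591, -24.6091,   0.0002,  -0.    ,   0.    ]), 'tcp_pos': array([0.2259, 0.5288, 0.2314]), 'orientation': array([0.2005, 0.9797, 0.0001, 0.    ]), 'force': array([ 0.187 , -0.0018,  0.1237]), 'moment': array([0.0031, 0.0058, 0.0605]), 'gripper_force': 0.0, 'opening': 0.0855063594295667}
```

View pics/top0.png

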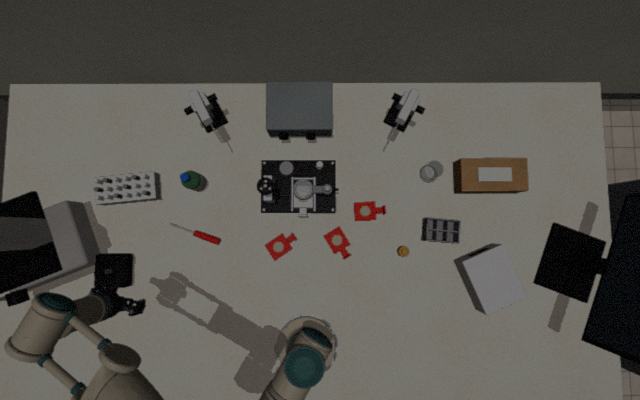

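View pics/scene0.png

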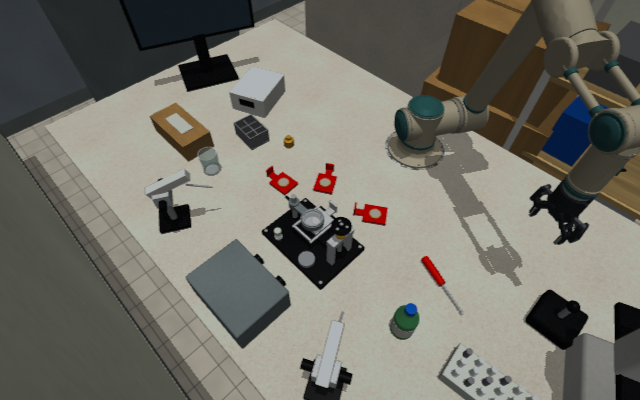

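The top view shows the stage at about (299,187): wheel at (264,184), tab at (303,212), column to the right. The red look-alikes are in front. It is nearly square to the world axes.

```bash
cat > b.py <<'E'
from h import *
np.set_printoptions(precision=4,suppress=True)
p=robot.get_image("top");c=cloud(p)
x,y,z=c[...,0],c[...,1],c[...,2]
reg=(x>.44)&(x<.72)&(y>-.18)&(y<.21)
# base plate by colour (dark), cleaned
col=p["color"].max(-1)
v,u=np.mgrid[0:400,0:640]
m=((abs(u-299)<48)&(abs(v-187)<36)&(col<60)&(z>0.008)&(z<.035)).astype(np.uint8)
pts=np.stack([x,y],-1)[m>0].astype(np.float32)
r=cv2.minAreaRect(pts);print("base",r,len(pts));print(cv2.boxPoints(r))
w=reg&(z>.17)&(z<.215)&(y>.08);P=c[w];print("wheel",len(P),P.min(0),P.max(0),P.mean(0))
(cx,cy),rad=cv2.minEnclosingCircle(P[:,:2].astype(np.float32));print(cx,cy,rad)
h=reg&(z>.09)&(z<.115)&(abs(y)<.06);P=c[h];print("housing",len(P),P.min(0),P.max(0),P.mean(0))
t=reg&(x>.455)&(x<.51)&(abs(y)<.03)&(z>.07);P=c[t];print("tab",len(P),P.min(0),P.max(0),P.mean(0))
cv2.imwrite("pics/topcrop.png",cv2.resize(p["color"][145:225,245:350],None,fx=7,fy=7,interpolation=cv2.INTER_CUBIC))
E
python3 b.py
```

```text
base ((0.5858914256095886, 0.02654949575662613), (0.2771519422531128, 0.19688427448272705), 89.71802520751953) 2078
[[ 0.4868 -0.1115]
 [ 0.6837 -0.1125]
 [ 0.685   0.1646]
 [ 0.4881  0.1656]]
wheel 256 [0.5386 0.0971 0.1776] [0.5952 0.1531 0.2005] [0.5666 0.1251 0.1881]
0.5669208765029907 0.12501926720142365 0.029358170926570892
housing 390 [ 0.5295 -0.0582  0.0902] [0.6008 0.0406 0.1063] [ 0.5655 -0.0016  0.0969]
tab 18 [ 0.4701 -0.0083  0.0762] [0.4739 0.0202 0.0895] [0.472  0.0059 0.0848]
```

View pics/topcrop.png

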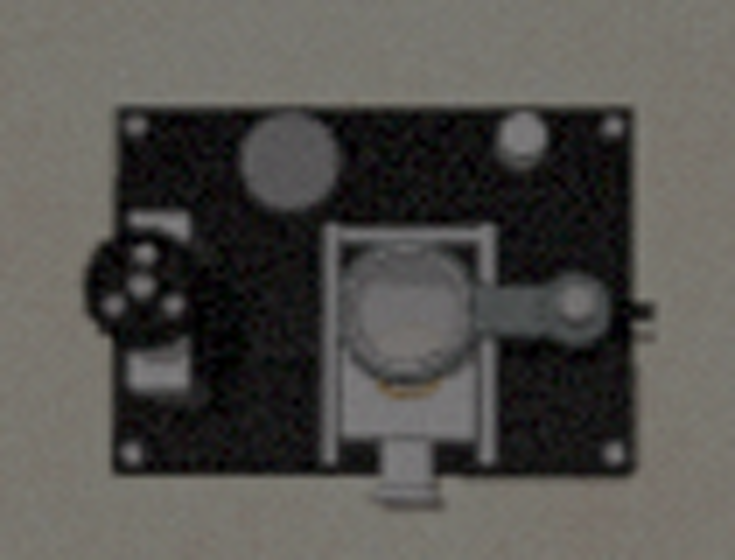

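The crop confirms the layout. Fitted positions are station ≈ (0.566, 0.0265), yaw ≈ 0, wheel ≈ (0.567, 0.126), and tab centre ≈ x 0.472, so the carrier is about 24 mm short. The base size (197 x 277 mm) and wheel radius (29.4 mm) match the given dimensions. I'll move to just in front of the tab with the jaws closed.

servo_tool(moves=[-0.033,-0.033,0,0,0,0,-0.033,-0.033,0,0,0,0,-0.033,-0.033,0,0,0,0,-0.033,-0.033,0,0,0,0,-0.033,-0.033,0,0,0,0,-0.033,-0.033,0,0,0,0,-0.033,-0.033,0,0,0,0,-0.033,-0.033,0,0,0,0,-0.033,-0.033,0,0,0,0,-0.033,-0.033,0,0,0,0,-0.033,-0.033,0,0,0,0,-0.033,-0.033,0,0,0,0], jaw=0.0)

```text
clock: 2.05
tcp_pos: [0.435, 0.0071, 0.2317]
orientation: [0.201, 0.98, 0.0, 0.001]
force: [0.8, 0.8, 0.4]
opening: 0.0002
gripper_force: 0.0
```

servo_tool(moves=[0,0,0,0,0,0.137,0,0,0,0,0,0.137,0,0,0,0,0,0.137,0,0,0,0,0,0.137,0,0,0,0,0,0.137,0,0,0,0,0,0.137,0,0,0,0,0,0.137,0,0,0,0,0,0.137,0,0,0,0,0,0.137,0,0,0,0,0,0.137])

```text
clock: 3.05
tcp_pos: [0.4345, 0.0091, 0.2314]
orientation: [0.777, 0.63, 0.0, 0.0]
force: [0.9, -0.0, -0.6]
opening: -0.0001
gripper_force: 0.0
```

servo_tool(moves=[0,0,0,0,0,0.137,0,0,0,0,0,0.137,0,0,0,0,0,0.137,0,0,0,0,0,0.137,0,0,0,0,0,0.137,0,0,0,0,0,0.137,0,0,0,0,0,0.137,0,0,0,0,0,0.137,0,0,0,0,0,0.137,0,0,0,0,0,0.137])

```text
clock: 4.05
tcp_pos: [0.4345, 0.009, 0.2314]
orientation: [1.0, -0.004, 0.0, -0.0]
force: [-0.4, 0.6, -0.0]
opening: -0.0002
gripper_force: 0.0
```

servo_tool(moves=[0,0.001,0.042,0,0,0,0,0.001,0.042,0,0,0,0,0.001,0.042,0,0,0,0,0,0.042,0,0,0,0,0,0,0,0,0,0.005,0,0,0,0,0,0.005,0,0,0,0,0,0,0,0,0,0,0])

```text
clock: 4.85
tcp_pos: [0.4479, 0.0056, 0.0656]
orientation: [1.0, -0.001, 0.003, 0.0]
force: [0.2, -0.2, 0.3]
opening: -0.0002
gripper_force: 0.0
```

```bash
cat > s.py <<'E'
from h import *
np.set_printoptions(precision=4,suppress=True)
p=robot.get_image("scene");cv2.imwrite("pics/scene1.png",cv2.resize(p["color"][150:280,250:400],None,fx=5,fy=5,interpolation=cv2.INTER_CUBIC))
s=robot.sense();print(s["tcp_pos"],s["force"],s["moment"],s["qpos"])
E
python3 s.py
```

```text
[0.4468 0.0058 0.0652] [-0.5716 -0.7279 -0.0076] [ 0.0036 -0.0236  0.0483] [-0.1431  0.2505  2.019   0.0001  0.8672  1.4297]
```

View pics/scene1.png

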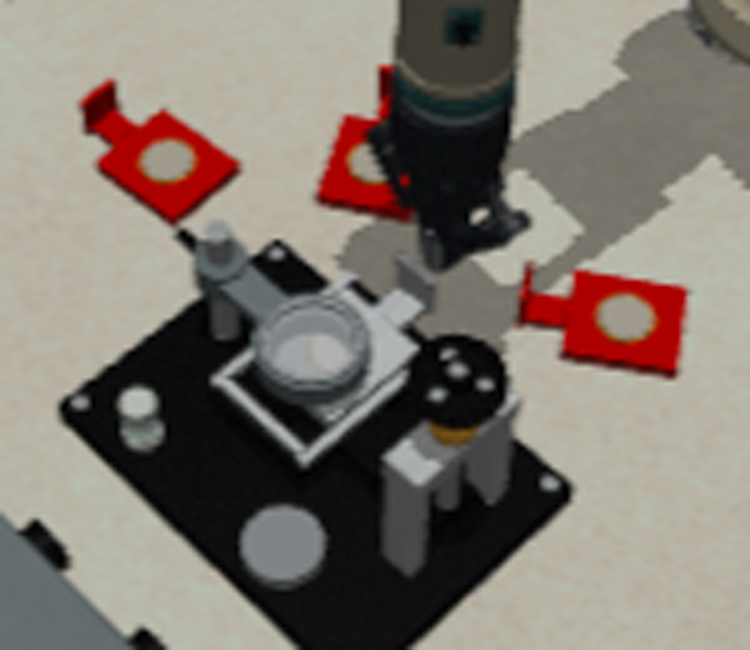

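The fingers sit just in front of the tab (crop around (430,260)), clear of the look-alikes. I'll push slowly.

servo_tool(moves=[0.003,0,0,0,0,0,0.003,0,0,0,0,0,0.003,0,0,0,0,0,0.002,0,0,0,0,0,0.002,0,0,0,0,0,0.002,0,0,0,0,0,0.002,0,0,0,0,0,0.002,0,0,0,0,0])

```text
clock: 5.7
tcp_pos: [0.4614, 0.0061, 0.063]
orientation: [1.0, -0.001, -0.002, -0.0]
force: [-4.9, -0.3, 4.0]
opening: 0.0
gripper_force: 2.3
```

servo_tool(moves=[0.002,0,0,0,0,0,0.002,0,0,0,0,0,0.002,0,0,0,0,0,0.002,0,0,0,0,0])

```text
clock: 6.1
tcp_pos: [0.472, 0.006, 0.0632]
orientation: [1.0, -0.001, 0.0, -0.0]
force: [-2.1, -0.4, -0.6]
opening: 0.0
gripper_force: 0.7
```

servo_tool(moves=[0.002,0,0,0,0,0,0.002,0,0,0,0,0,0.001,0,0,0,0,0,0.001,0,0,0,0,0])

```text
clock: 6.5
tcp_pos: [0.4776, 0.006, 0.0633]
orientation: [1.0, -0.001, -0.0, -0.0]
force: [-0.8, -0.1, -0.9]
opening: 0.0003
gripper_force: 0.7
```

servo_tool(moves=[0.001,0,0,0,0,0,0.001,0,0,0,0,0])

```text
clock: 6.7
tcp_pos: [0.4795, 0.006, 0.0633]
orientation: [1.0, -0.001, -0.0, -0.0]
force: [-0.9, 1.0, -1.0]
opening: 0.0001
gripper_force: 0.7
```

servo_tool(moves=[0.001,0,0,0,0,0,0,0,0,0,0,0])

```text
clock: 6.9
tcp_pos: [0.4808, 0.0059, 0.0634]
orientation: [1.0, -0.001, 0.0, -0.0]
force: [-0.9, -0.3, -0.9]
opening: 0.0003
gripper_force: 0.5
```

servo_tool(moves=[0.001,0,0,0,0,0,0,0,0,0,0,0])

```text
clock: 7.1
tcp_pos: [0.4813, 0.006, 0.0634]
orientation: [1.0, -0.001, -0.0, -0.0]
force: [-3.3, 0.1, 1.5]
opening: 0.0
gripper_force: 1.2
```

servo_tool(moves=[0.001,0,0,0,0,0,0,0,0,0,0,0])

```text
clock: 7.3
tcp_pos: [0.4826, 0.006, 0.0633]
orientation: [1.0, -0.001, 0.0, -0.0]
force: [-2.7, 0.4, 0.8]
opening: 0.0003
gripper_force: 1.2
```

servo_tool(moves=[0.001,0,0,0,0,0,0,0,0,0,0,0])

```text
clock: 7.5
tcp_pos: [0.4827, 0.006, 0.0633]
orientation: [1.0, -0.001, -0.001, -0.0]
force: [-4.9, -0.7, 4.3]
opening: 0.0001
gripper_force: 2.5
```

servo_tool(moves=[0.0005,0,0,0,0,0,0,0,0,0,0,0])

```text
clock: 7.7
tcp_pos: [0.4827, 0.006, 0.0633]
orientation: [1.0, -0.001, -0.001, -0.0]
force: [-6.2, -0.1, 4.9]
opening: -0.0003
gripper_force: 3.1
```

servo_tool(moves=[0.001,0,0,0,0,0,0,0,0,0,0,0])

```text
clock: 7.9
tcp_pos: [0.4827, 0.006, 0.0632]
orientation: [1.0, -0.001, -0.002, -0.0]
force: [-7.5, -1.0, 7.1]
opening: 0.0002
gripper_force: 3.9
```

servo_tool(moves=[0.001,0,0,0,0,0,0,0,0,0,0,0])

```text
clock: 8.1
tcp_pos: [0.4827, 0.0061, 0.0631]
orientation: [1.0, -0.001, -0.003, -0.0]
force: [-9.8, -0.8, 7.0]
opening: 0.0003
gripper_force: 4.8
```

The carrier is firmly against the stop: it stalled at x 0.4827 (0.482 expected) with force rising to 10 N. Next I'll back off, rise, and go above the wheel with the jaws open.

servo_tool(moves=[-0.005,0,0,0,0,0,-0.01,0,0,0,0,0,-0.015,0,0,0,0,0,0,0,-0.046,0,0,0,0,0,-0.046,0,0,0,0,0,-0.046,0,0,0,0,0,-0.046,0,0,0])

```text
clock: 8.8
tcp_pos: [0.4563, 0.006, 0.2494]
orientation: [1.0, -0.001, 0.002, 0.0]
force: [1.2, -0.4, -0.4]
opening: -0.0001
gripper_force: 0.0
```

servo_tool(moves=[0.028,-0.03,0,0,0,0,0.028,-0.03,0,0,0,0,0.028,-0.03,0,0,0,0,0.027,-0.03,0,0,0,0,0,0,0,0,0,0,0,0,0,0,0,0], jaw=0.0854, grip_force=80)

```text
clock: 9.4
tcp_pos: [0.5676, 0.1263, 0.2467]
orientation: [1.0, -0.0, 0.0, 0.0]
force: [-0.7, 0.2, 0.1]
opening: 0.0847
gripper_force: 0.0
```

```bash
cat > w.py <<'E'
from h import *
np.set_printoptions(precision=4,suppress=True)
s=robot.sense();print(s["tcp_pos"],s["force"],s["moment"],s["qpos"])
p=robot.get_image("wrist");cv2.imwrite("pics/wrist1.png",p["color"])
for t,z in [("wheel_mid",.183)]:
    for r in robot.landmark_of(t,p)[:3]: print(t,round(r["confidence"],2),np.array(r["location"]),at_z(p,r["location"],z))
for n in ["wrist","top"]:
    q=p if n=="wrist" else robot.get_image("top");c=cloud(q);x,y,z=c[...,0],c[...,1],c[...,2]
    m=(abs(x-.567)<.04)&(abs(y-.126)<.04)&(z>.18)&(z<.2);P=c[m]
    if len(P): print(n,len(P),P.min(0),P.max(0),cv2.minEnclosingCircle(P[:,:2].astype(np.float32)))
E
python3 w.py
```

```text
[0.5676 0.1263 0.2467] [-0.7332  0.1766  0.1273] [-0.0026  0.0624 -0.0257] [ 0.0994  0.2777  1.464  -0.0002  1.3998  1.6709]
wheel_mid 0.59 [312.1 218.5] [0.5685 0.1294 0.183 ]
wrist 6699 [0.5384 0.0977 0.18  ] [0.5969 0.1561 0.196 ] ((0.5672723054885864, 0.1271740049123764), 0.029782122001051903)
top 42 [0.542  0.097  0.1821] [0.5752 0.1462 0.1946] ((0.5565248727798462, 0.1215965524315834), 0.025942979380488396)
```

View pics/wrist1.png

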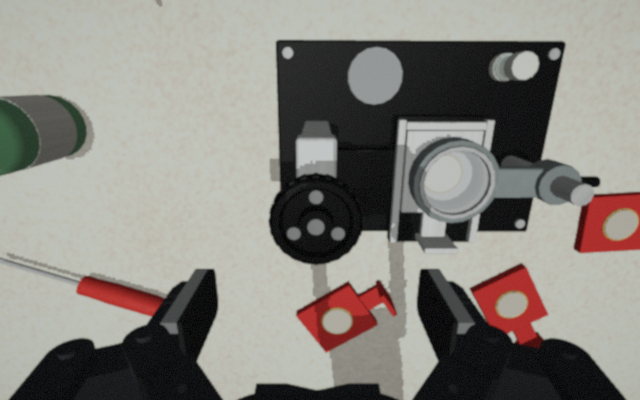

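The wrist view shows the wheel at (316,218), which puts its centre at (0.567, 0.127), right below the tool. The carrier looks home. Descending and gripping.

servo_tool(moves=[0,0,0.022,0,0,0,0,0,0.022,0,0,0,0,0,0.022,0,0,0,0,0,0.02,0,0,0,0,0,0,0,0,0])

```text
clock: 10.05
tcp_pos: [0.5646, 0.1245, 0.1591]
orientation: [1.0, -0.002, -0.003, 0.0]
force: [0.3, 0.2, -0.1]
opening: 0.0853
gripper_force: 0.0
```

servo_tool(moves=[0,0,0,0,0,0,0,0,0,0,0,0,0,0,0,0,0,0,0,0,0,0,0,0,0,0,0,0,0,0], jaw=0.0, grip_force=80)

```text
clock: 10.55
tcp_pos: [0.5681, 0.1271, 0.1631]
orientation: [1.0, -0.001, 0.002, -0.001]
force: [-1.1, 4.5, 7.6]
opening: 0.0557
gripper_force: 83.4
```

```bash
cat > q.py <<'E'
from h import *
np.set_printoptions(precision=4,suppress=True)
s=robot.sense();print(s["clock"],s["tcp_pos"],s["force"],s["moment"],s["qpos"],s["gripper_force"],s["opening"], "yaw",R.from_quat(s["orientation"]).as_matrix()[:2,0])
E
python3 q.py
```

```text
10.55 [0.5681 0.1271 0.1631] [-1.072   4.491   7.6013] [ 0.7457  0.2471 -0.0205] [0.0992 0.3296 1.6014 0.0024 1.2071 1.6713] 83.3935296535492 0.055654608284862885 yaw [ 1.     -0.0023]
```

servo_tool(moves=[0,0,-0.0015,0,0,0,0,0,0,0,0,0])

```text
clock: 10.75
tcp_pos: [0.568, 0.127, 0.164]
orientation: [1.0, -0.001, 0.001, -0.001]
force: [-1.4, 5.3, 2.2]
opening: 0.0552
gripper_force: 84.0
```

```bash
python3 q.py
```

```text
10.75 [0.568 0.127 0.164] [-1.3715  5.3258  2.2479] [ 0.7981  0.0123 -0.0244] [0.0991 0.3292 1.5999 0.0023 1.2096 1.6714] 84.03293967247009 0.05521641531550556 yaw [ 1.     -0.0022]
```

servo_tool(moves=[0,0,-0.0007,0,0,-0.08,0,0,-0.0004,0,0,-0.08,0,0,-0.0003,0,0,-0.08,0,0,-0.0003,0,0,-0.08])

```text
clock: 11.15
tcp_pos: [0.568, 0.1272, 0.1653]
orientation: [0.987, 0.159, 0.001, -0.001]
force: [-0.7, 5.6, 1.6]
opening: 0.0558
gripper_force: 83.9
```

```bash
python3 q.py
```

```text
11.15 [0.568  0.1272 0.1653] [-0.6582  5.6216  1.6327] [ 0.8624  0.0115 -0.3289] [0.0991 0.3283 1.5977 0.003  1.2131 1.349 ] 83.8793957233429 0.055788821967431686 yaw [0.9493 0.3144]
```

Winding torque is 0.33 N m as expected, with low axial force. Carrying on.

servo_tool(moves=[0,0,-0.0004,0,0,-0.1,0,0,-0.0004,0,0,-0.1,0,0,-0.0004,0,0,-0.1,0,0,-0.0004,0,0,-0.1])

```text
clock: 11.55
tcp_pos: [0.5679, 0.1274, 0.1669]
orientation: [0.936, 0.353, 0.002, -0.001]
force: [0.3, 6.6, 1.6]
opening: 0.0555
gripper_force: 83.9
```

```bash
python3 q.py
```

```text
11.55 [0.5679 0.1274 0.1669] [0.3389 6.5906 1.6368] [ 0.9205  0.0655 -0.3905] [0.0992 0.3271 1.5953 0.0034 1.2169 0.9482] 83.90250563621521 0.05546336127918108 yaw [0.7514 0.6598]
```

servo_tool(moves=[0,0,-0.0004,0,0,-0.1,0,0,-0.0004,0,0,-0.1])

```text
clock: 11.75
tcp_pos: [0.5678, 0.1275, 0.1676]
orientation: [0.896, 0.444, 0.002, -0.001]
force: [-0.1, 6.4, 2.0]
opening: 0.0553
gripper_force: 83.9
```

```bash
python3 q.py
```

```text
11.75 [0.5678 0.1275 0.1676] [-0.1101  6.4334  2.0406] [ 0.9621  0.0497 -0.3296] [0.0992 0.3265 1.5942 0.0036 1.2187 0.7482] 83.91085624694824 0.055338298810134724 yaw [0.6054 0.7959]
```

```bash
cat > m.py <<'E'
from h import *
np.set_printoptions(precision=3,suppress=True)
L=[]
for i in range(4):
    s=robot.sense();L.append(np.r_[s["force"],s["moment"]]);robot.get_image("top")
s=robot.sense();L.append(np.r_[s["force"],s["moment"]]);L=np.array(L)
m=R.from_quat(s["orientation"]).as_matrix()[:2,0]
print(round(s["clock"],2),s["tcp_pos"][2].round(4),"F",L.mean(0)[:3],"M",L.mean(0)[3:],"sdMz",L[:,5].std().round(3),"yaw",np.arctan2(m[1],m[0]).round(3))
E
python3 m.py
```

```text
11.95 0.1676 F [-0.192  6.308  1.638] M [ 0.967  0.024 -0.099] sdMz 0.125 yaw 0.918
```

servo_tool(moves=[0,0,-0.0004,0,0,-0.1,0,0,-0.0004,0,0,-0.1])

```text
clock: 12.15
tcp_pos: [0.5677, 0.1275, 0.1684]
orientation: [0.847, 0.531, 0.002, -0.001]
force: [-0.3, 7.0, 1.5]
opening: 0.0555
gripper_force: 83.9
```

```bash
python3 m.py
```

```text
12.35 0.1684 F [-0.648  6.637  1.833] M [ 0.966  0.067 -0.109] sdMz 0.152 yaw 1.118
```

servo_tool(moves=[0,0,-0.0004,0,0,-0.1,0,0,-0.0004,0,0,-0.1])

```text
clock: 12.55
tcp_pos: [0.5676, 0.1276, 0.1691]
orientation: [0.79, 0.613, 0.002, -0.001]
force: [-0.1, 6.1, 2.1]
opening: 0.0556
gripper_force: 84.0
```

```bash
python3 m.py
```

```text
12.75 0.1692 F [-0.372  6.499  1.83 ] M [ 0.986  0.081 -0.111] sdMz 0.121 yaw 1.318
```

```bash
cat > q.py <<'E'
from h import *
np.set_printoptions(precision=3,suppress=True)
s=robot.sense();m=R.from_quat(s["orientation"]).as_matrix()[:2,0]
print(round(s["clock"],2),"z",s["tcp_pos"][2].round(4),"F",s["force"],"Mz",s["moment"][2].round(3),"tau6",s["joint_torque"][5].round(3),"dq6",s["qvel"][5].round(2),"yaw",np.arctan2(m[1],m[0]).round(3))
E
python3 q.py
```

```text
12.75 z 0.1692 F [-1.345  6.395  2.138] Mz 0.007 tau6 0.028 dq6 0.0 yaw 1.318
```

servo_tool(moves=[0,0,-0.0002,0,0,-0.05,0,0,-0.0002,0,0,-0.05])

```text
clock: 12.95
tcp_pos: [0.5675, 0.1276, 0.1695]
orientation: [0.759, 0.651, 0.002, -0.001]
force: [-0.6, 6.1, 1.6]
opening: 0.0556
gripper_force: 84.0
```

```bash
python3 q.py
```

```text
12.95 z 0.1695 F [-0.573  6.129  1.593] Mz -0.304 tau6 0.068 dq6 -0.5 yaw 1.419
```

servo_tool(moves=[0,0,-0.0002,0,0,-0.05])

```text
clock: 13.05
tcp_pos: [0.5675, 0.1276, 0.1697]
orientation: [0.742, 0.67, 0.002, -0.001]
force: [-1.7, 6.4, 0.9]
opening: 0.0554
gripper_force: 84.0
```

```bash
python3 q.py
```

```text
13.05 z 0.1697 F [-1.665  6.384  0.925] Mz -0.322 tau6 0.062 dq6 -0.49 yaw 1.469
```

servo_tool(moves=[0,0,-0.0002,0,0,-0.05])

```text
clock: 13.15
tcp_pos: [0.5675, 0.1276, 0.1699]
orientation: [0.725, 0.688, 0.002, -0.001]
force: [-1.1, 6.2, 1.8]
opening: 0.0555
gripper_force: 84.0
```

```bash
python3 q.py
```

```text
13.15 z 0.1699 F [-1.12   6.158  1.827] Mz -0.336 tau6 0.062 dq6 -0.49 yaw 1.519
```

servo_tool(moves=[0,0,-0.0002,0,0,-0.05,0,0,-0.0002,0,0,-0.05])

```text
clock: 13.35
tcp_pos: [0.5674, 0.1276, 0.1703]
orientation: [0.69, 0.724, 0.002, -0.001]
force: [-0.5, 5.9, 1.8]
opening: 0.0558
gripper_force: 83.9
```

```bash
python3 q.py
```

```text
13.35 z 0.1703 F [-0.51   5.906  1.766] Mz -0.402 tau6 0.062 dq6 -0.49 yaw 1.619
```

servo_tool(moves=[0,0,-0.0002,0,0,-0.05])

```text
clock: 13.45
tcp_pos: [0.5674, 0.1276, 0.1705]
orientation: [0.672, 0.741, 0.002, -0.001]
force: [-0.9, 5.4, 0.7]
opening: 0.0553
gripper_force: 83.9
```

```bash
python3 q.py
```

```text
13.45 z 0.1705 F [-0.875  5.355  0.656] Mz -0.354 tau6 0.063 dq6 -0.49 yaw 1.669
```

servo_tool(moves=[0,0,-0.0002,0,0,-0.05])

```text
clock: 13.55
tcp_pos: [0.5674, 0.1276, 0.1707]
orientation: [0.653, 0.757, 0.002, -0.001]
force: [-0.4, 6.5, 1.5]
opening: 0.0555
gripper_force: 83.9
```

```bash
python3 q.py
```

```text
13.55 z 0.1707 F [-0.415  6.507  1.493] Mz -0.343 tau6 0.063 dq6 -0.5 yaw 1.719
```

servo_tool(moves=[0,0,-0.0002,0,0,-0.05])

```text
clock: 13.65
tcp_pos: [0.5674, 0.1276, 0.1709]
orientation: [0.634, 0.773, 0.002, -0.001]
force: [-0.4, 6.6, 1.5]
opening: 0.0554
gripper_force: 83.9
```

```bash
python3 q.py
```

```text
13.65 z 0.1709 F [-0.412  6.607  1.525] Mz -0.339 tau6 0.063 dq6 -0.49 yaw 1.769
```

servo_tool(moves=[0,0,-0.0002,0,0,-0.05,0,0,-0.0002,0,0,-0.05])

```text
clock: 13.85
tcp_pos: [0.5673, 0.1276, 0.1712]
orientation: [0.594, 0.804, 0.002, -0.001]
force: [-1.1, 6.3, 1.3]
opening: 0.0552
gripper_force: 84.0
```

```bash
python3 q.py
```

```text
13.85 z 0.1712 F [-1.115  6.347  1.312] Mz -0.384 tau6 0.063 dq6 -0.5 yaw 1.869
```

servo_tool(moves=[0,0,-0.0002,0,0,-0.05])

```text
clock: 13.95
tcp_pos: [0.5673, 0.1276, 0.1715]
orientation: [0.574, 0.819, 0.002, -0.001]
force: [-1.3, 6.6, 1.2]
opening: 0.0558
gripper_force: 84.0
```

```bash
python3 q.py
```

```text
13.95 z 0.1715 F [-1.306  6.595  1.199] Mz -0.372 tau6 0.049 dq6 -0.49 yaw 1.919
```

servo_tool(moves=[0,0,-0.0002,0,0,-0.05])

```text
clock: 14.05
tcp_pos: [0.5673, 0.1276, 0.1716]
orientation: [0.553, 0.833, 0.002, -0.001]
force: [-0.0, 5.5, 2.1]
opening: 0.0552
gripper_force: 84.0
```

```bash
python3 q.py
```

```text
14.05 z 0.1716 F [-0.024  5.538  2.064] Mz -0.363 tau6 0.029 dq6 -0.49 yaw 1.969
```

servo_tool(moves=[0,0,-0.0002,0,0,-0.05])

```text
clock: 14.15
tcp_pos: [0.5672, 0.1276, 0.1718]
orientation: [0.533, 0.846, 0.002, -0.001]
force: [-1.1, 5.9, 1.5]
opening: 0.0553
gripper_force: 84.0
```

```bash
python3 q.py
```

```text
14.15 z 0.1718 F [-1.096  5.936  1.492] Mz -0.413 tau6 0.009 dq6 -0.49 yaw 2.018
```

tau6 is almost noise-free and has dropped by 0.02 per 0.05 rad since yaw ≈ 1.885. That matches the ring's stiffness, so contact was made there and the clamp is now about 13 N. For 40 N I need about 0.24 rad more.

servo_tool(moves=[0,0,-0.0002,0,0,-0.05,0,0,-0.0002,0,0,-0.05])

```text
clock: 14.35
tcp_pos: [0.5672, 0.1275, 0.1722]
orientation: [0.49, 0.872, 0.002, -0.001]
force: [-0.9, 6.9, 1.4]
opening: 0.0558
gripper_force: 84.0
```

```bash
python3 q.py
```

```text
14.35 z 0.1722 F [-0.859  6.911  1.444] Mz -0.476 tau6 -0.031 dq6 -0.49 yaw 2.118
```

servo_tool(moves=[0,0,-0.0002,0,0,-0.05])

```text
clock: 14.45
tcp_pos: [0.5672, 0.1275, 0.1724]
orientation: [0.468, 0.884, 0.002, -0.001]
force: [-1.3, 5.7, 1.6]
opening: 0.0554
gripper_force: 84.0
```

```bash
python3 q.py
```

```text
14.45 z 0.1724 F [-1.33   5.69   1.642] Mz -0.445 tau6 -0.051 dq6 -0.49 yaw 2.168
```

servo_tool(moves=[0,0,-0.0002,0,0,-0.05,0,0,-0.0002,0,0,-0.045])

```text
clock: 14.65
tcp_pos: [0.5671, 0.1275, 0.1728]
orientation: [0.425, 0.905, 0.002, -0.001]
force: [-1.6, 5.0, 1.0]
opening: 0.0555
gripper_force: 84.0
```

```bash
python3 q.py
```

```text
14.65 z 0.1728 F [-1.566  5.015  1.022] Mz -0.532 tau6 -0.148 dq6 -0.44 yaw 2.263
```

servo_tool(moves=[0,0,0,0,0,0,0,0,0,0,0,0,0,0,0,0,0,0])

```text
clock: 14.95
tcp_pos: [0.5671, 0.1275, 0.1727]
orientation: [0.426, 0.905, 0.002, -0.001]
force: [-2.5, 5.0, 1.6]
opening: 0.0555
gripper_force: 84.1
```

```bash
python3 q.py
```

```text
14.95 z 0.1727 F [-2.539  4.955  1.643] Mz -0.347 tau6 -0.327 dq6 -0.0 yaw 2.262
```

servo_tool(moves=[0,0,0,0,0,0,0,0,0,0,0,0,0,0,0,0,0,0,0,0,0,0,0,0,0,0,0,0,0,0,0,0,0,0,0,0], jaw=0.0854)

```text
clock: 15.55
tcp_pos: [0.5673, 0.1256, 0.1723]
orientation: [0.425, 0.905, -0.0, 0.0]
force: [0.1, 0.7, -0.1]
opening: 0.0856
gripper_force: 0.0
```

servo_tool(moves=[0,0,-0.01,0,0,0,0,0,-0.02,0,0,0,0,0,-0.03,0,0,0,0,0,-0.04,0,0,0,0,0,0,0,0,0,0,0,0,0,0,0])

```text
clock: 16.15
tcp_pos: [0.5679, 0.1258, 0.2741]
orientation: [0.425, 0.905, 0.001, 0.002]
force: [-0.1, 0.0, -0.6]
opening: 0.0852
gripper_force: 0.0
```

```bash
cat > e.py <<'E'
from h import *
np.set_printoptions(precision=4,suppress=True)
p=robot.get_image("top");c=cloud(p);x,y,z=c[...,0],c[...,1],c[...,2]
t=(x>.455)&(x<.54)&(abs(y-.006)<.03)&(z>.03);P=c[t]
m=P[:,0]<.505;print("tab",P[m].min(0),P[m].max(0),P[m].mean(0));pl=P[(P[:,0]>.505)&(P[:,0]<.53)];print("plate z",np.median(pl[:,2]) if len(pl) else None)
for r in robot.landmark_of("tab_mid",p)[:3]: print(r["confidence"],at_z(p,r["location"],.078))
cv2.imwrite("pics/top2.png",cv2.resize(p["color"][145:225,245:350],None,fx=7,fy=7,interpolation=cv2.INTER_CUBIC))
E
python3 e.py; python3 q.py
```

```text
tab [ 0.4891 -0.0222  0.0523] [0.504  0.0358 0.0978] [0.4961 0.0063 0.0679]
plate z 0.06395120762723908
0.96 [ 0.3286 -0.1471  0.078 ]
0.87 [0.396  0.0367 0.078 ]
0.75 [ 0.4952 -0.278   0.078 ]
16.25 z 0.2717 F [-0.187 -0.347 -0.554] Mz -0.003 tau6 -0.0 dq6 0.0 yaw 2.263
```

View pics/top2.png

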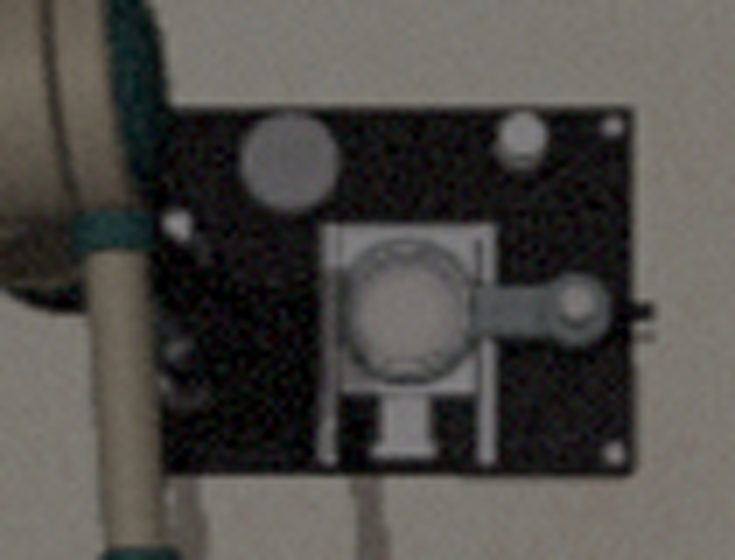

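The carrier is home, with the tab centre at x 0.496 as expected. The dish sits under the window and the hand is clear above the wheel. Handing in.

```bash
python3 -c "from plant import robot; print(robot.job_done())"
```

```text
the job is handed in; nothing more can be done
None
```

I handed the job in after about 16 s of the 64 s allowed. The carrier is home against the back stop and clamped on the ring at about 40 N, estimated from the wheel angle and torque since the clamp force isn't measured directly. The wheel is released, the hand is clear, and I received no verdict.

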